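# Show which cup goes on which saucer

## Task

One teacup on the tea tray has been set down without a saucer, and one saucer stands empty: show the helper what belongs together, hands off the china. With the fingers straight down and the fingertips about three centimetres above its middle, point at the cup that has no saucer for two seconds, then in the same way at the empty saucer for two seconds, and finish still pointing at the saucer. Touch and shift nothing on the tray or the tray itself, and do not bring the fingertips down low over any other cup or the jug.

Things in the scene. Friction and masses are not known exactly. Their poses are not given: they have to be found in the camera images.
- tray: walnut tea tray fixed on the marble, 370 mm (its x) by 570 mm (its y), board 10 mm thick, rim 30 mm high, brass handles to 53 mm on its short ends; origin at the centre of its underside. The six places for china lie on it in two rows of three, 160 mm by 175 mm apart; which piece stands where changes
- lone_cup: white china teacup with a thin gilt rim and one small loop handle at its own +y: mouth 91 mm across, foot 44 mm across, 62 mm high; origin at the centre of its underside, z up. This one stands straight on the tray, with no saucer under it
- lone_cup_rim (a point): centre of the open mouth of the cup without a saucer, level with its rim. The fingertips reach about 19 mm past the tool point (TCP)
- bare_saucer: white china saucer with a thin gilt rim, 145 mm across, rim 18 mm high, flat well 6 mm above its underside; origin at the centre of its underside, z up. This one stands on the tray with no cup on it
- bare_saucer_mid (a point): middle of the well of the empty saucer, on its upper face, 12 mm below the height of its rim
- jug: white china milk jug with a gilt rim, handle at its own +y and small lip at its -y, belly 72 mm and mouth 62 mm across, 85 mm high, standing on the tray; origin at the centre of its underside, z up. It never had a saucer and is not a cup; leave alone
- jug_rim (a point): centre of the jug's mouth, level with its rim
- set1_cup: bystander: same white china teacup with a thin gilt rim and one small loop handle at its own +y: mouth 91 mm across, foot 44 mm across, 62 mm high; origin at the centre of its underside, z up. It stands on its own saucer, which raises it 6 mm
- set1_cup_rim (a point): centre of the mouth of that cup, level with its rim
- set1_saucer: bystander: same white china saucer with a thin gilt rim, 145 mm across, rim 18 mm high, flat well 6 mm above its underside; origin at the centre of its underside, z up. It carries set1_cup
- set2_cup: bystander: same white china teacup with a thin gilt rim and one small loop handle at its own +y: mouth 91 mm across, foot 44 mm across, 62 mm high; origin at the centre of its underside, z up. It stands on its own saucer, which raises it 6 mm
- set2_cup_rim (a point): centre of the mouth of that cup, level with its rim
- set2_saucer: bystander: same white china saucer with a thin gilt rim, 145 mm across, rim 18 mm high, flat well 6 mm above its underside; origin at the centre of its underside, z up. It carries set2_cup
- set3_cup: bystander: same white china teacup with a thin gilt rim and one small loop handle at its own +y: mouth 91 mm across, foot 44 mm across, 62 mm high; origin at the centre of its underside, z up. It stands on its own saucer, which raises it 6 mm
- set3_cup_rim (a point): centre of the mouth of that cup, level with its rim
- set3_saucer: bystander: same white china saucer with a thin gilt rim, 145 mm across, rim 18 mm high, flat well 6 mm above its underside; origin at the centre of its underside, z up. It carries set3_cup
Not all that is in view belongs to the job. Leave any green or red look-alike of the lone_cup alone.

How it is judged:
By the outcome, as a careful person would: the job done as asked, in the order asked, and still so for the second after the job is handed in, with the robot touching nothing.
It also fails if it takes over 38 s, if anything falls off the work surface, if the arm or the gripper's body presses on something with over 40 N, if the wrist force passes 120 N, or if a joint passes its speed limit or range.

## Robot

A 6-joint arm with a two-finger parallel gripper is mounted at the origin on the work surface. World frame = base frame: x ahead of the robot, y to its left, z up, the work surface at z = 0. Lengths are in m, angles in rad, forces in N, time in s.
With the tool pointing down it reaches from about 0.35 to 0.875 m from the base axis. Payload 4.2 kg.
Tool frame: the origin (TCP) lies between the finger pads, 19 mm behind the fingertips; this is the grasp point; z points along the fingers, y is the line along which they close (so a half turn about z gives the same grasp; the last joint's range is limited). The gripper opens to 87 mm and grips with 3 to 60 N. Pads are 19 mm wide; open, the fingers measure 117 mm over their backs; the gripper's body (75 mm by 190 mm) begins 51 mm behind the grasp point.
Start: joints at [-0.971, 0.385, 0.008, 0, -1.194, -0.259], TCP at [0.209, -0.589, 0.241] pointing down, gripper open.
Joint ranges: [-3.14, 3.14], [-1.21, 2.06], [-1.07, 1.41], [-3.16, 2.05], [-2.99, -0.16], [-3.1, 3.1]. Speed limits (rad/s): [2.79, 2.79, 3.14, 3.14, 3.14, 3.14].

## Interface

Orientations are given as [roll, pitch, yaw] about the fixed x, y, z axes, in that order (R = Rz(yaw) Ry(pitch) Rx(roll)).
In Python, from workcell import r gives the robot as it stands.
- The arm moves only by the shell command python3 -m inch 'ROWS' [FORCE]. ROWS is JSON, a list of rows, each an object with "dp": the shift along the world's x, y, z normalised to -1 to 1, where 1 is 2 cm, a list of three; "angular": the turn, a rotation vector about the world's x, y, z normalised to -1 to 1, where 1 is 0.1 rad, a list of three; "fingers": the opening, from -1 (shut) to 1 (fully open), so that 0 is half open. A call has 1 to 12 rows; each row shifts and turns the commanded pose from where the row before left it; what a row does not reach is not made up. A row lasts 1/12 s, in which the tool goes at most 41.7 mm and 7.16 degrees, less where a joint would pass 70% of its speed; a pose out of reach is approached as far as the arm can. A call with a number of a shift or a turn outside -1 to 1 is refused whole. A call with a gripper value outside its range is refused whole. The fingers move at their own pace and stop on an object; FORCE is the grip in N (left out, the last holds). Time passes only in rows, so rows that do not move let the fingers close. It gives the time, the measured TCP pose, the force, the opening and the grip force at its end, in the units of the state.
- r.get_state(): the state, without advancing time (a new reading comes with each control period).
- r.read_camera(name): name is "side" or "top"; returns the picture (420x560x3 uint8, red, green, blue); there is no depth.
- r.camera_info(name): a dict with "K" (3x3 intrinsics, pixels), "R" (3x3) and "t" (3): a world point X has camera coordinates R X + t. Camera axes: x right, y down, z forward; pixel columns grow to the right and rows downward; lengths in m; the calibration is good to about 2 mm. A picture is of the moment at which its call begins. camera_info takes no time and is no camera call.
- r.hand_in(): hands the job in; it is judged then, once.
The state is a dict: "time_s": time; "joint_pos": joint angles; "joint_vel": joint speeds; "joint_efforts": joint torques, N m; "tool_pos": TCP position; "tcp_rot": TCP orientation; "ft_force": force on the tool from outside, world axes, zero at the start; "moment": the same for the moment, N m; "grip_width": finger opening in m; "gripper_force": force on a finger pad.
Only numpy, scipy, OpenCV 4.12 (cv2) and the standard library are available. Lean on these libraries where they do the work, as an engineer would, in place of code of your own. Each camera call takes 0.05 s, during which the arm holds its last target. There are 200 camera calls.

## Working session

There is one attempt and no reset: what is moved stays moved. The work goes in short steps, Python scripts to look and compute and a shell command to move; the robot and the scene stay as the last step left them, time stands still between calls to the robot, and variables do not carry over. Pictures are saved under pics/ and viewed, at most 10 in all, crops included, and the job is handed in when it is done.

```bash
mkdir -p pics; python3 - <<'E'
from workcell import r
import cv2
for n in("top","side"):
    cv2.imwrite(f"pics/{n}0.png",r.read_camera(n)[:,:,::-1]); i=r.camera_info(n); print(n,i)
s=r.get_state();print(s["time_s"],s["tool_pos"],s["tcp_rot"],s["grip_width"])
E
```

```text
top {'K': array([[379.5071088 ,   0.        , 276.83249471],
       [  0.        , 379.5071088 , 211.15344137],
       [  0.        ,   0.        ,   1.        ]]), 'R': array([[-0.08949337, -0.99598431, -0.00248755],
       [-0.97385064,  0.08802767, -0.20944224],
       [ 0.20882016, -0.01632119, -0.97781786]]), 't': array([0.08294933, 0.55469768, 0.83804695])}
side {'K': array([[501.00116155,   0.        , 276.5322374 ],
       [  0.        , 501.00116155, 209.37218106],
       [  0.        ,   0.        ,   1.        ]]), 'R': array([[-0.9720409 , -0.23398933, -0.01963371],
       [-0.10317794,  0.50073629, -0.85942858],
       [ 0.21092842, -0.83337396, -0.51087869]]), 't': array([0.54311034, 0.11788439, 1.1101899 ])}
0.1 [ 0.20873283 -0.58857545  0.2402795 ] [ 3.13962204e+00 -1.23373299e-04 -2.80094093e+00] 0.08706740235562163
```

View pics/top0.png

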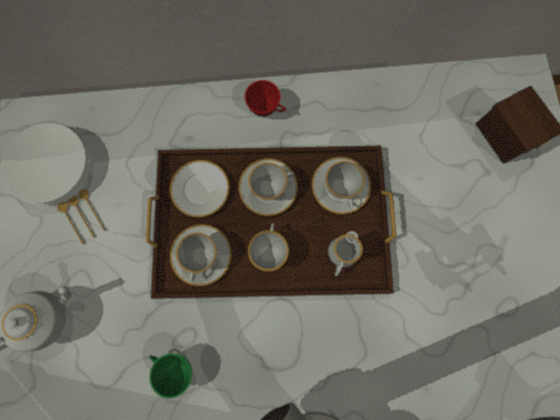

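View pics/side0.png

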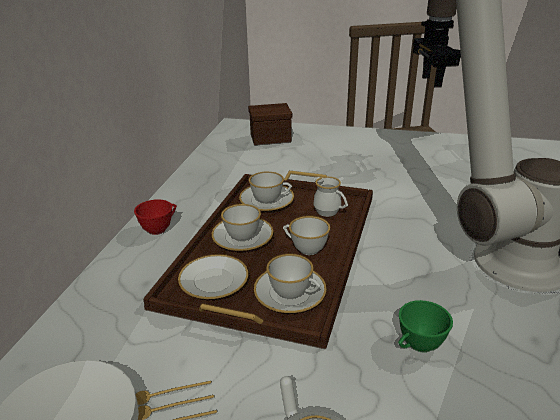

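The top view shows the empty saucer at (199,188) and the jug with its lip and handle at (346,250). Three cups stand on saucers, at (197,252), (268,182) and (342,180). The cup at (268,250) is the only white one standing straight on the wood, so it fits the description. The red (263,98) and green (171,374) cups are look-alikes. I'll confirm this in a crop with the fitted rims drawn on it.

```bash
cat > m.py <<'E'
import numpy as np,cv2
from scipy.optimize import minimize
from workcell import r
a=np.linspace(0,2*np.pi,180,endpoint=False)
def circ(i,x,y,z,R):
    P=np.c_[x+R*np.cos(a),y+R*np.sin(a),0*a+z]@i["R"].T+i["t"]; q=P@i["K"].T; return q[:,:2]/q[:,2:]
def back(i,u,v,z):
    d=i["R"].T@np.linalg.inv(i["K"])@[u,v,1]; c=-i["R"].T@i["t"]; return (c+d*(z-c[2])/d[2])[:2]
def gold(im):  # yellowish and bright = gilt
    f=im.astype(float); g=np.clip((f[...,0]-f[...,2]),0,None)*(f[...,1]>70)
    return cv2.GaussianBlur(g,(0,0),1.2)
def fit(i,g,x0,z,R):
    def c(p):
        q=circ(i,*p,z,R).astype(np.float32); return -np.minimum(cv2.remap(g,q[:,:1],q[:,1:],1),40).mean()
    best=min(((c(x0+np.array([dx,dy])),dx,dy) for dx in np.arange(-.02,.0201,.002) for dy in np.arange(-.02,.0201,.002)))
    o=minimize(c,x0+np.array(best[1:]),method="Nelder-Mead",options=dict(initial_simplex=x0+np.array(best[1:])+np.array([[0,0],[.001,0],[0,.001]])))
    return o.x,o.fun
E
python3 - <<'E'
from m import *
T=[("cup",.072,.0447,{"top":(268,250),"side":(310,235)}),("saucer",.028,.0718,{"top":(199,187),"side":(213,275)})]
for n in("top","side"):
    im=cv2.imread(f"pics/{n}0.png")[:,:,::-1];i=r.camera_info(n);g=gold(im).astype(np.float32)
    b=cv2.resize(im,None,fx=4,fy=4,interpolation=2)[:,:,::-1].copy()
    for k,z,R,px in T:
        x0=back(i,*px[n],z);p,f=fit(i,g,x0,z,R);print(n,k,x0.round(3),p.round(4),round(f,1))
        for q in circ(i,*p,z,R)[::4]: cv2.circle(b,tuple(int(t) for t in q*4+1.5),1,(0,0,255),-1)
    c=b[560:1160,620:1420] if n=="top" else b[660:1260,660:1460]
    cv2.imwrite(f"pics/{n}c.png",c)
E
```

```text
top cup [0.469 0.061] [0.468  0.0617] -38.1
top saucer [0.645 0.219] [0.6433 0.219 ] -29.1
side cup [0.46  0.094] [0.4673 0.0622] -39.2
side saucer [0.642 0.219] [0.6425 0.2192] -37.1
```

View pics/topc.png

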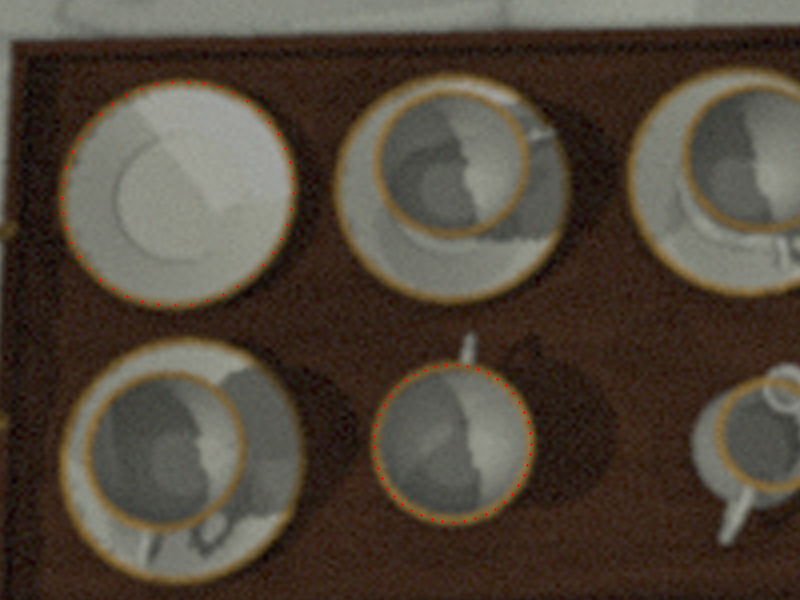

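View pics/sidec.png

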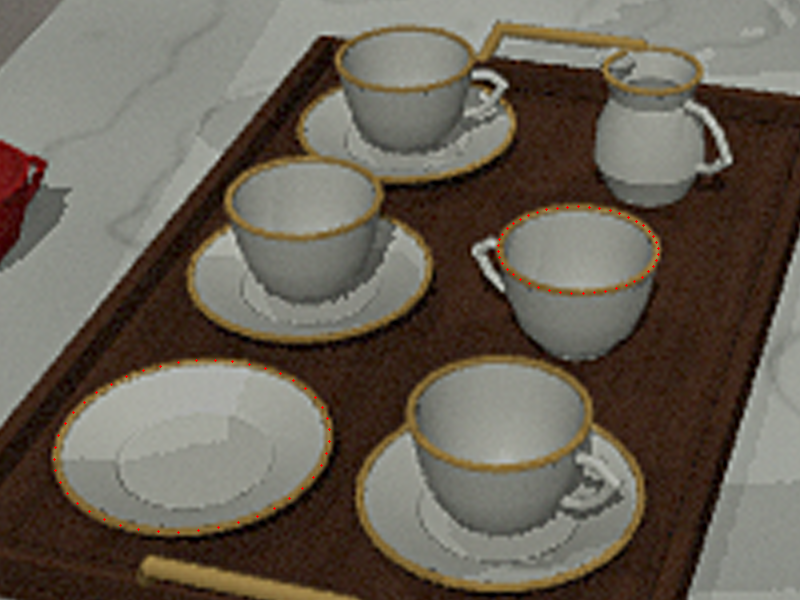

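The crop confirms it. The rim dots lie on the lone cup, which has only bare wood around it, and on the empty saucer. Both views agree on the positions: cup (0.468, 0.062) and saucer (0.643, 0.219). I'll move over high, with the fingers shut.

```bash
python3 -m inch '[{"dp":[0.4,1,0],"angular":[0,0,0],"fingers":-1},{"dp":[0.4,1,0],"angular":[0,0,0],"fingers":-1},{"dp":[0.4,1,0],"angular":[0,0,0],"fingers":-1},{"dp":[0.4,1,0],"angular":[0,0,0],"fingers":-1},{"dp":[0.4,1,0],"angular":[0,0,0],"fingers":-1},{"dp":[0.4,1,0],"angular":[0,0,0],"fingers":-1},{"dp":[0.4,1,0],"angular":[0,0,0],"fingers":-1},{"dp":[0.4,1,0],"angular":[0,0,0],"fingers":-1},{"dp":[0.4,1,0],"angular":[0,0,0],"fingers":-1},{"dp":[0.4,1,0],"angular":[0,0,0],"fingers":-1},{"dp":[0.4,1,0],"angular":[0,0,0],"fingers":-1},{"dp":[0.4,1,0],"angular":[0,0,0],"fingers":-1}]'
python3 -m inch '[{"dp":[0.4,1,0],"angular":[0,0,0],"fingers":-1},{"dp":[0.4,1,0],"angular":[0,0,0],"fingers":-1},{"dp":[0.4,1,0],"angular":[0,0,0],"fingers":-1},{"dp":[0.4,1,0],"angular":[0,0,0],"fingers":-1},{"dp":[0.4,1,0],"angular":[0,0,0],"fingers":-1},{"dp":[0.4,1,0],"angular":[0,0,0],"fingers":-1},{"dp":[0.4,1,0],"angular":[0,0,0],"fingers":-1},{"dp":[0.4,1,0],"angular":[0,0,0],"fingers":-1},{"dp":[0.4,1,0],"angular":[0,0,0],"fingers":-1},{"dp":[0.4,1,0],"angular":[0,0,0],"fingers":-1},{"dp":[0.4,1,0],"angular":[0,0,0],"fingers":-1},{"dp":[0.4,1,0],"angular":[0,0,0],"fingers":-1}]'
```

```text
time_s: 1.1
tool_pos: [0.3049, -0.3478, 0.2409]
tcp_rot: [3.141, -0.0, -2.801]
ft_force: [0.7, 0.4, -0.1]
grip_width: 0.0149
gripper_force: 0.0
time_s: 2.1
tool_pos: [0.4008, -0.1079, 0.241]
tcp_rot: [3.141, -0.0, -2.801]
ft_force: [0.6, -0.7, -0.3]
grip_width: 0.0004
gripper_force: 0.0
```

```bash
python3 -m inch '[{"dp":[0.37,0.945,0],"angular":[0,0,0],"fingers":-1},{"dp":[0.37,0.945,0],"angular":[0,0,0],"fingers":-1},{"dp":[0.37,0.945,0],"angular":[0,0,0],"fingers":-1},{"dp":[0.37,0.945,0],"angular":[0,0,0],"fingers":-1},{"dp":[0.37,0.945,0],"angular":[0,0,0],"fingers":-1},{"dp":[0.37,0.945,0],"angular":[0,0,0],"fingers":-1},{"dp":[0.37,0.945,0],"angular":[0,0,0],"fingers":-1},{"dp":[0.37,0.945,0],"angular":[0,0,0],"fingers":-1},{"dp":[0.37,0.945,0],"angular":[0,0,0],"fingers":-1},{"dp":[0,0,0],"angular":[0,0,0],"fingers":-1},{"dp":[0,0,0],"angular":[0,0,0],"fingers":-1}]'
```

```text
time_s: 3.02
tool_pos: [0.4673, 0.0616, 0.2407]
tcp_rot: [3.142, -0.001, -2.799]
ft_force: [-0.8, -0.4, -0.6]
grip_width: 0.0002
gripper_force: 0.0
```

```bash
python3 -m inch '[{"dp":[0,0,-0.7],"angular":[0,0,0],"fingers":-1},{"dp":[0,0,-0.7],"angular":[0,0,0],"fingers":-1},{"dp":[0,0,-0.7],"angular":[0,0,0],"fingers":-1},{"dp":[0,0,-0.7],"angular":[0,0,0],"fingers":-1},{"dp":[0,0,-0.7],"angular":[0,0,0],"fingers":-1},{"dp":[0,0,-0.7],"angular":[0,0,0],"fingers":-1},{"dp":[0,0,-0.7],"angular":[0,0,0],"fingers":-1},{"dp":[0,0,-0.5],"angular":[0,0,0],"fingers":-1},{"dp":[0,0,-0.4],"angular":[0,0,0],"fingers":-1},{"dp":[0,0,-0.2],"angular":[0,0,0],"fingers":-1},{"dp":[0,0,0],"angular":[0,0,0],"fingers":-1},{"dp":[0,0,0],"angular":[0,0,0],"fingers":-1}]'
```

```text
time_s: 4.02
tool_pos: [0.4677, 0.0608, 0.1215]
tcp_rot: [-3.141, 0.0, -2.801]
ft_force: [-0.1, -0.4, -0.2]
grip_width: 0.0005
gripper_force: 0.0
```

The fingertips are now 3 cm above the cup's rim, over its centre. I'll hold there for about 2.8 s.

```bash
python3 -m inch '[{"dp":[0,0,0],"angular":[0,0,0],"fingers":-1},{"dp":[0,0,0],"angular":[0,0,0],"fingers":-1},{"dp":[0,0,0],"angular":[0,0,0],"fingers":-1},{"dp":[0,0,0],"angular":[0,0,0],"fingers":-1},{"dp":[0,0,0],"angular":[0,0,0],"fingers":-1},{"dp":[0,0,0],"angular":[0,0,0],"fingers":-1},{"dp":[0,0,0],"angular":[0,0,0],"fingers":-1},{"dp":[0,0,0],"angular":[0,0,0],"fingers":-1},{"dp":[0,0,0],"angular":[0,0,0],"fingers":-1},{"dp":[0,0,0],"angular":[0,0,0],"fingers":-1},{"dp":[0,0,0],"angular":[0,0,0],"fingers":-1},{"dp":[0,0,0],"angular":[0,0,0],"fingers":-1}]'
python3 -m inch '[{"dp":[0,0,0],"angular":[0,0,0],"fingers":-1},{"dp":[0,0,0],"angular":[0,0,0],"fingers":-1},{"dp":[0,0,0],"angular":[0,0,0],"fingers":-1},{"dp":[0,0,0],"angular":[0,0,0],"fingers":-1},{"dp":[0,0,0],"angular":[0,0,0],"fingers":-1},{"dp":[0,0,0],"angular":[0,0,0],"fingers":-1},{"dp":[0,0,0],"angular":[0,0,0],"fingers":-1},{"dp":[0,0,0],"angular":[0,0,0],"fingers":-1},{"dp":[0,0,0],"angular":[0,0,0],"fingers":-1},{"dp":[0,0,0],"angular":[0,0,0],"fingers":-1},{"dp":[0,0,0],"angular":[0,0,0],"fingers":-1},{"dp":[0,0,0],"angular":[0,0,0],"fingers":-1}]'
python3 -m inch '[{"dp":[0,0,0],"angular":[0,0,0],"fingers":-1},{"dp":[0,0,0],"angular":[0,0,0],"fingers":-1},{"dp":[0,0,0],"angular":[0,0,0],"fingers":-1},{"dp":[0,0,0],"angular":[0,0,0],"fingers":-1},{"dp":[0,0,0],"angular":[0,0,0],"fingers":-1},{"dp":[0,0,0],"angular":[0,0,0],"fingers":-1},{"dp":[0,0,0],"angular":[0,0,0],"fingers":-1},{"dp":[0,0,0],"angular":[0,0,0],"fingers":-1},{"dp":[0,0,0],"angular":[0,0,0],"fingers":-1},{"dp":[0,0,0],"angular":[0,0,0],"fingers":-1}]'
python3 -m inch '[{"dp":[0,0,0.5],"angular":[0,0,0],"fingers":-1},{"dp":[0,0,0.9],"angular":[0,0,0],"fingers":-1},{"dp":[0,0,0.9],"angular":[0,0,0],"fingers":-1},{"dp":[0,0,0.9],"angular":[0,0,0],"fingers":-1},{"dp":[0,0,0.9],"angular":[0,0,0],"fingers":-1},{"dp":[0,0,0.9],"angular":[0,0,0],"fingers":-1}]'
```

```text
time_s: 5.02
tool_pos: [0.4675, 0.0611, 0.1212]
tcp_rot: [-3.142, -0.0, -2.801]
ft_force: [-0.2, -0.4, 0.9]
grip_width: 0.0003
gripper_force: 0.0
time_s: 6.02
tool_pos: [0.4675, 0.0611, 0.1212]
tcp_rot: [3.142, -0.0, -2.801]
ft_force: [-0.1, -0.0, 0.1]
grip_width: 0.0004
gripper_force: 0.0
time_s: 6.85
tool_pos: [0.4675, 0.0611, 0.1213]
tcp_rot: [-3.142, -0.0, -2.801]
ft_force: [0.2, 0.3, -0.3]
grip_width: 0.0006
gripper_force: 0.0
time_s: 7.35
tool_pos: [0.4673, 0.061, 0.2221]
tcp_rot: [3.142, -0.0, -2.801]
ft_force: [-0.1, -0.2, 0.6]
grip_width: 0.0004
gripper_force: 0.0
```

```bash
python3 -m inch '[{"dp":[0.88,0.79,0],"angular":[0,0,0],"fingers":-1},{"dp":[0.88,0.79,0],"angular":[0,0,0],"fingers":-1},{"dp":[0.88,0.79,0],"angular":[0,0,0],"fingers":-1},{"dp":[0.88,0.79,0],"angular":[0,0,0],"fingers":-1},{"dp":[0.88,0.79,0],"angular":[0,0,0],"fingers":-1},{"dp":[0.88,0.79,0],"angular":[0,0,0],"fingers":-1},{"dp":[0.88,0.79,0],"angular":[0,0,0],"fingers":-1},{"dp":[0.88,0.79,0],"angular":[0,0,0],"fingers":-1},{"dp":[0.88,0.79,0],"angular":[0,0,0],"fingers":-1},{"dp":[0.88,0.79,0],"angular":[0,0,0],"fingers":-1},{"dp":[0,0,0],"angular":[0,0,0],"fingers":-1},{"dp":[0,0,0],"angular":[0,0,0],"fingers":-1}]'
```

```text
time_s: 8.35
tool_pos: [0.6437, 0.2197, 0.2198]
tcp_rot: [-3.141, -0.002, -2.8]
ft_force: [-0.5, -0.1, -1.2]
grip_width: 0.0007
gripper_force: 0.0
```

```bash
python3 -m inch '[{"dp":[0,0,-0.7],"angular":[0,0,0],"fingers":-1},{"dp":[0,0,-0.7],"angular":[0,0,0],"fingers":-1},{"dp":[0,0,-0.7],"angular":[0,0,0],"fingers":-1},{"dp":[0,0,-0.7],"angular":[0,0,0],"fingers":-1},{"dp":[0,0,-0.7],"angular":[0,0,0],"fingers":-1},{"dp":[0,0,-0.7],"angular":[0,0,0],"fingers":-1},{"dp":[0,0,-0.7],"angular":[0,0,0],"fingers":-1},{"dp":[0,0,-0.7],"angular":[0,0,0],"fingers":-1},{"dp":[0,0,-0.7],"angular":[0,0,0],"fingers":-1},{"dp":[0,0,-0.6],"angular":[0,0,0],"fingers":-1},{"dp":[0,0,-0.4],"angular":[0,0,0],"fingers":-1},{"dp":[0,0,-0.3],"angular":[0,0,0],"fingers":-1}]'
python3 -m inch '[{"dp":[0,0,0],"angular":[0,0,0],"fingers":-1},{"dp":[0,0,0],"angular":[0,0,0],"fingers":-1}]'
```

```text
time_s: 9.35
tool_pos: [0.643, 0.2186, 0.0685]
tcp_rot: [-3.141, -0.001, -2.801]
ft_force: [-1.1, -0.1, -1.0]
grip_width: 0.0006
gripper_force: 0.0
time_s: 9.52
tool_pos: [0.6436, 0.219, 0.0694]
tcp_rot: [-3.141, 0.0, -2.801]
ft_force: [-0.4, -0.1, 1.0]
grip_width: 0.0001
gripper_force: 0.0
```

The TCP needs to come down 4 mm more. Then I'll hold for about 2.8 s.

```bash
python3 -m inch '[{"dp":[0,0,-0.2],"angular":[0,0,0],"fingers":-1},{"dp":[0,0,0],"angular":[0,0,0],"fingers":-1},{"dp":[0,0,0],"angular":[0,0,0],"fingers":-1},{"dp":[0,0,0],"angular":[0,0,0],"fingers":-1},{"dp":[0,0,0],"angular":[0,0,0],"fingers":-1},{"dp":[0,0,0],"angular":[0,0,0],"fingers":-1},{"dp":[0,0,0],"angular":[0,0,0],"fingers":-1},{"dp":[0,0,0],"angular":[0,0,0],"fingers":-1},{"dp":[0,0,0],"angular":[0,0,0],"fingers":-1},{"dp":[0,0,0],"angular":[0,0,0],"fingers":-1},{"dp":[0,0,0],"angular":[0,0,0],"fingers":-1},{"dp":[0,0,0],"angular":[0,0,0],"fingers":-1}]'
python3 -m inch '[{"dp":[0,0,0],"angular":[0,0,0],"fingers":-1},{"dp":[0,0,0],"angular":[0,0,0],"fingers":-1},{"dp":[0,0,0],"angular":[0,0,0],"fingers":-1},{"dp":[0,0,0],"angular":[0,0,0],"fingers":-1},{"dp":[0,0,0],"angular":[0,0,0],"fingers":-1},{"dp":[0,0,0],"angular":[0,0,0],"fingers":-1},{"dp":[0,0,0],"angular":[0,0,0],"fingers":-1},{"dp":[0,0,0],"angular":[0,0,0],"fingers":-1},{"dp":[0,0,0],"angular":[0,0,0],"fingers":-1},{"dp":[0,0,0],"angular":[0,0,0],"fingers":-1},{"dp":[0,0,0],"angular":[0,0,0],"fingers":-1},{"dp":[0,0,0],"angular":[0,0,0],"fingers":-1}]'
python3 -m inch '[{"dp":[0,0,0],"angular":[0,0,0],"fingers":-1},{"dp":[0,0,0],"angular":[0,0,0],"fingers":-1},{"dp":[0,0,0],"angular":[0,0,0],"fingers":-1},{"dp":[0,0,0],"angular":[0,0,0],"fingers":-1},{"dp":[0,0,0],"angular":[0,0,0],"fingers":-1},{"dp":[0,0,0],"angular":[0,0,0],"fingers":-1},{"dp":[0,0,0],"angular":[0,0,0],"fingers":-1},{"dp":[0,0,0],"angular":[0,0,0],"fingers":-1},{"dp":[0,0,0],"angular":[0,0,0],"fingers":-1},{"dp":[0,0,0],"angular":[0,0,0],"fingers":-1}]'
python3 -c '
from workcell import r;import cv2
cv2.imwrite("pics/end.png",r.read_camera("side")[:,:,::-1])'
```

```text
time_s: 10.52
tool_pos: [0.6435, 0.2191, 0.0652]
tcp_rot: [3.142, -0.0, -2.801]
ft_force: [-0.4, 0.1, 0.6]
grip_width: 0.0004
gripper_force: 0.0
time_s: 11.52
tool_pos: [0.6435, 0.2191, 0.0653]
tcp_rot: [3.142, 0.0, -2.801]
ft_force: [0.3, -0.6, 0.3]
grip_width: 0.0004
gripper_force: 0.0
time_s: 12.35
tool_pos: [0.6435, 0.2191, 0.0652]
tcp_rot: [3.142, -0.0, -2.801]
ft_force: [1.0, -0.2, 0.0]
grip_width: 0.0009
gripper_force: 0.0
```

View pics/end.png

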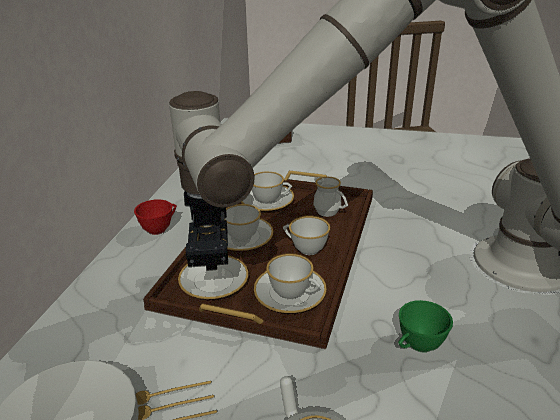

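The picture shows the fingers over the empty saucer at (213,270), and all the china where it was before.

```bash
python3 -c 'from workcell import r;print(r.hand_in())'
```

```text
the job is handed in; nothing more can be done
None
```

I pointed at the cup without a saucer for about 2.8 s, then at the empty saucer for about 2.8 s, each from about 3 cm above its middle; nothing was touched, and the job was handed in at about 12.4 s, still pointing at the saucer.

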